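# Unload the wrapping turntable and pin it in its parking fork

### The arm

A 6-joint arm with a two-finger parallel gripper is mounted at the origin on the work surface; the furniture and walls round the work are solid. World frame = base frame: x ahead of the robot, y to its left, z up, the work surface at z = 0. Lengths are in m, angles in rad, forces in N, time in s.
With the tool pointing down it reaches from about 0.25 to 0.725 m from the base axis. Payload 4 kg.
Tool frame: the origin (TCP) lies at the very end of the fingers, on their centre line; the grasp point (between the pads) lies 19 mm behind it; z points along the fingers, y is the line along which they close (so a half turn about z gives the same grasp; the last joint's range is limited). The gripper opens to 85 mm and grips with 20 to 120 N. Pads are 22 mm wide; open, the fingers measure 114 mm over their backs; the gripper's body (76 mm by 85 mm) begins 54 mm behind the grasp point. The pads swing forward as they close: fully open they stand 13 mm farther back than shut.
Start: joints at [1.314, 0.241, 0.005, 1.335, 0, 1.571], TCP at [0.127, 0.484, 0.231] pointing down, gripper open.
Joint ranges: [-2.72, 2.72], [-1.05, 1.87], [-1.09, 1.28], [-1.99, 2.15], [-1.42, 1.44], [-3.14, 3.14]. Speed limits (rad/s): [2.79, 2.79, 3.14, 3.14, 3.14, 3.14].

### API

Orientations are given as a unit quaternion [x, y, z, w].
In Python, from workcell import monitor, viewer, job gives the robot as it stands.
- The arm moves only by the tool arm_command, never from a script. Its argument "increments" is a list of rows, each an object of numbers: "dx", "dy", "dz": the shift along the tool's x, y, z in cm; "wx", "wy", "wz": the turn, a rotation vector about the tool's x, y, z in rad; "grip": the finger opening in cm, from 0 to 8.54. In form: [{"dx": .., "dy": .., "dz": .., "wx": .., "wy": .., "wz": .., "grip": ..}, ...]. A call has 1 to 10 rows; each row is the pose to reach, as a shift and turn from the pose commanded when the call began, along the tool's axes at that moment; what a row does not reach only later rows make up. A row lasts 1/10 s, in which the tool goes at most 50 mm and 8.59 degrees, less where a joint would pass 70% of its speed; a pose out of reach is approached as far as the arm can. A call with a gripper value outside its range is refused whole. The fingers move at their own pace and stop on an object; the grip force is fixed at half the most. Time passes only in rows, so rows that repeat a pose let the fingers close. It gives the time, the measured TCP pose, the force, the opening and the grip force at its end, in the units of the state.
- monitor.get_obs(): the state, without advancing time (a new reading comes with each control period).
- viewer.camera(name): name is "scene" or "top"; returns (picture, depth): 480x640x3 uint8, red, green, blue; 480x640 float32, m along the optical axis (not along the pixel's ray), 0 where there is no reading.
- viewer.get_calibration(name): a dict with "fovy" (degrees; the focal length in pixels is half the picture's height over the tangent of half this angle, whatever the lens; pixels are square), "cx", "cy" (the principal point, pixels), "view" (4x4, takes a point from world to camera coordinates). Camera axes: x right, y up, looking along -z (the intrinsics and any distortion apply to the point x, -y, -z); pixel columns grow to the right and rows downward; lengths in m; the calibration is good to about 2 mm. A picture is of the moment at which its call begins. get_calibration takes no time and is no camera call.
- job.job_done(): hands the job in; it is judged then, once.
The state is a dict: "clock": time; "joint_pos": joint angles; "joint_vel": joint speeds; "tau": joint torques, N m; "eef_pos": TCP position; "tool_rot": TCP orientation; "ft_force": force on the tool from outside, world axes, zero at the start; "ft_torque": the same for the moment, N m; "grip_width": finger opening in m; "grasp_force": force on a finger pad.
Only numpy, scipy, OpenCV 4.12 (cv2) and the standard library are available. Lean on these libraries where they do the work, as an engineer would, in place of code of your own. Each camera call takes 0.05 s, during which the arm holds its last target. There are 200 camera calls.

### The job

Lift the small brown parcel off the freely spinning turntable and set it down gently, flat on top of the low brown carton just to the right of it. Then swing the turntable by its orange post until its lug is right in the blue fork against the stop, and push the red-headed pin fully home through fork and lug so that its head seats. Leave the other things on the bench where they are, and let go of everything.

Things in the scene. Friction and masses are not known exactly. Their poses are not given: they have to be found in the camera images.
- turntable_base: fixed foot of the turntable with its blue parking fork; origin on the bench under the spindle axis; +x points from the spindle out through the fork along the pin's axis; z up. The disc above is 160 mm across, its black top 85 mm above the bench, its tab, lug and post reach to 115 mm from the axis
- table (a joint): angle of the turntable disc (rad): 0 = parked against the stop, lug between inner cheek and sleeve with all holes in line; grows clockwise seen from above, up to 1.9. Spins freely, almost without friction. At angle q the tab, lug and post lie at angle -q from turntable_base's +x about the spindle.
- post (a point): top centre of the orange upright post on the disc's tab, 106 mm from the spindle axis, 14 mm diameter with an 18 mm cap, from 87 to 112 mm above the bench. Below it the lug (10 mm thick along the radius, 28 mm wide, hole 15.5 mm) hangs to 26 mm above the bench.
- lug_hole (a point): centre of the hole in the lug, below the post, 45 mm above the bench; the hole's axis is radial
- fork_mouth (a point): centre of the sleeve's outer face, where the pin's head seats, 45 mm above the bench; axes as turntable_base (+x outward). Fork: inner cheek 86 to 96 mm from the spindle axis (hole 14 mm), sleeve 116 to 156 mm (hole 13 mm), both 34 mm wide (y), tops 66 mm above the bench; a stop wall joins them on the +y side
- pin: loose headed pin, already started in the sleeve: steel shank 12 mm diameter, 74 mm long, with a tapered tip, along its own -x; red round head 24 mm diameter, 10 mm thick. Origin on the axis at the shoulder, the underside of the head; it starts about 41 mm out from the sleeve's face and is home when the shoulder meets that face.
- pin_head (a point): centre of the pin head's outer flat face (push here, along turntable_base's -x)
- parcel: small brown parcel, 55 (its x) x 76 (its y) x 30 mm high, 0.22 kg, lying on the disc; origin at the centre of its underside, z up; grip across the 55 mm
- low_carton: low brown taped carton, 135 (its x) x 156 (its y) mm, flat top 67 mm above the bench, fixed, standing to the right of the turntable; origin at the centre of its underside
- marker: black and white marker pen, 135 mm long (its y), 16 mm thick, bystander; origin at the centre of its underside
- knife: blue snap-off cutter, 158 mm long (its y), 22 mm wide, bystander; origin at the centre of its underside

How it is judged:
By the outcome, as a careful person would: the job done as asked, in the order asked, and still so for the second after the job is handed in, with the robot touching nothing.
It also fails if it takes over 64 s, if anything falls off the work surface, if the arm or the gripper's body presses on something with over 40 N, if the wrist force passes 120 N, or if a joint passes its speed limit or range.

## Working session

There is one attempt and no reset: what is moved stays moved. The work goes in short steps, Python scripts to look and compute and a tool call to move; the robot and the scene stay as the last step left them, time stands still between calls to the robot, and variables do not carry over. Pictures are saved under pics/ and viewed, at most 10 in all, crops included, and the job is handed in when it is done.

Besides the shell and the picture viewer there is one more tool, called after "Call:" in YAML: its name, and indented under it one key for each argument. arm_command: Moves the arm, as the interface text tells. Its arguments: {"type":"object","properties":{"increments":{"type":"array","items":{"type":"object","properties":{"dx":{"type":"number"},"dy":{"type":"number"},"dz":{"type":"number"},"wx":{"type":"number"},"wy":{"type":"number"},"wz":{"type":"number"},"grip":{"type":"number"}}}}},"required":["increments"]}

```bash
mkdir -p pics; ls; cat > h.py <<'E'
import numpy as np, cv2
from workcell import monitor, viewer, job
def cam(n):
    p,d=viewer.camera(n); c=viewer.get_calibration(n); return p,d,c
def world(d,c):
    h,w=d.shape; f=h/2/np.tan(np.radians(c["fovy"])/2)
    u,v=np.meshgrid(np.arange(w),np.arange(h))
    P=np.stack([(u-c["cx"])/f*d,-(v-c["cy"])/f*d,-d,np.ones_like(d)],-1)
    return (P@np.linalg.inv(np.array(c["view"])).T)[...,:3]
E
python3 - <<'E'
from h import *
for n in("top","scene"):
    p,d,c=cam(n); cv2.imwrite(f"pics/{n}0.png",p[...,::-1]); np.savez(f"{n}0.npz",p=p,d=d,W=world(d,c)); print(c)
o=monitor.get_obs(); print(o)
E
```

```text
pics
{'fovy': 47.390547299621325, 'cx': 312.9849854166565, 'cy': 240.525345882352, 'view': array([[-0.01056533, -0.99986694,  0.01242869, -0.35518891],
       [ 0.99341335, -0.00907727,  0.11422572, -0.49318961],
       [-0.1140977 ,  0.01355366,  0.99337707, -0.87903027],
       [ 0.        ,  0.        ,  0.        ,  1.        ]])}
{'fovy': 47.12405794418285, 'cx': 318.4710305818887, 'cy': 237.30058404909386, 'view': array([[ 0.78191382, -0.62332297,  0.00890233, -0.58450893],
       [ 0.30952233,  0.40059025,  0.86239398, -0.07585691],
       [-0.54111616, -0.6715623 ,  0.50615944, -0.87750209],
       [ 0.        ,  0.        ,  0.        ,  1.        ]])}
{'clock': 0.1, 'joint_pos': array([1.31400844e+00, 2.41359007e-01, 3.86278904e-03, 1.33520755e+00,
       3.09287355e-05, 1.57082492e+00]), 'joint_vel': array([ 0.00027338,  0.00014364,  0.00370371,  0.0003542 , -0.00096259,
        0.0001899 ]), 'tau': array([ 4.22339899e-04, -3.73138726e+01,  2.53009307e+01,  1.08331480e-02,
        1.46803754e-04, -1.79673684e-06]), 'eef_pos': array([0.12683442, 0.48305922, 0.23049278]), 'tool_rot': array([ 1.28055605e-01,  9.91766531e-01, -9.43893256e-04, -1.37439497e-04]), 'ft_force': array([-0.4989612 , -0.61930095, -0.76953207]), 'ft_torque': array([ 0.00828889, -0.00974714, -0.05562433]), 'grasp_force': 0.0, 'grip_width': 0.08551011085215729}
```

View pics/top0.png

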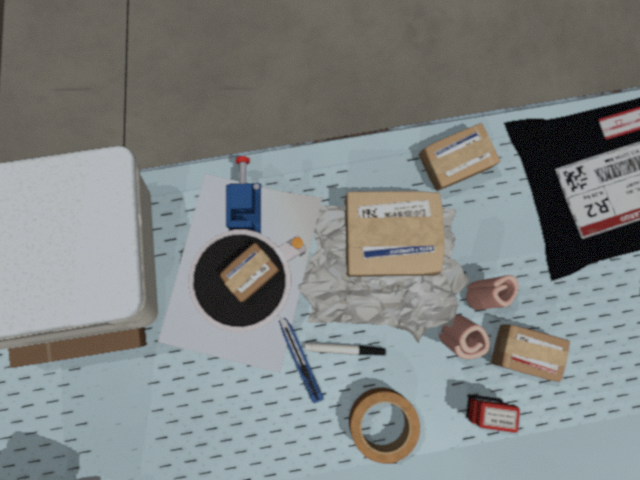

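View pics/scene0.png

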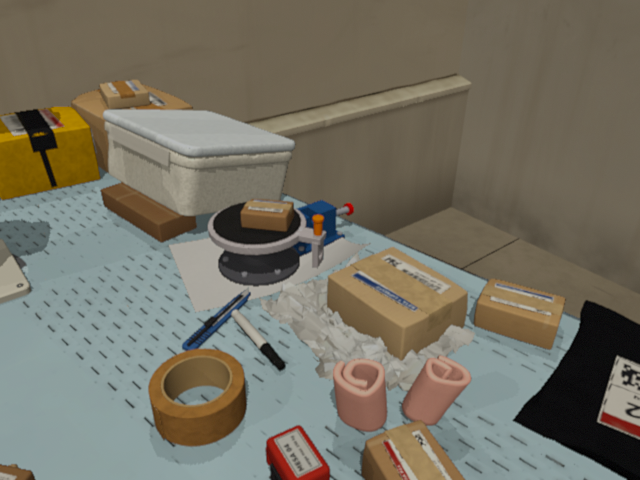

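The top view shows the disc centred near (239,280), the parcel at (248,272), the post at (296,243), the fork at (243,205), the pin head at (242,160) and the carton at (395,234). The marker and knife lie below the disc, and the tall white box stands to its left.

```bash
python3 - <<'E'
from h import *
z=np.load("top0.npz");p,d,W=z["p"],z["d"],z["W"]
R,G,B=[p[...,i].astype(int) for i in range(3)]
hsv=cv2.cvtColor(p,cv2.COLOR_RGB2HSV);H,S,V=[hsv[...,i].astype(int) for i in range(3)]
Z=W[...,2]; ok=d>0
def win(a,b,c,e):
    m=np.zeros(Z.shape,bool); m[b:e,a:c]=1; return m&ok
def rep(n,m):
    q=W[m]; print(n,m.sum(),"mean",q.mean(0).round(4),"med",np.median(q,0).round(4),"min",q.min(0).round(3),"max",q.max(0).round(3)); return q
def rect(n,m):
    q=W[m]; r=cv2.minAreaRect((q[:,:2]*1000).astype(np.float32)); print(n,"rect",r)
m=win(170,215,310,345)&(abs(Z-.085)<.008); rep("disc",m)
md=m&(V<60); q=rep("black",md); 
# circle by outer ring incl white: use rim points
q=W[m][:,:2]; hull=cv2.convexHull((q*1000).astype(np.float32)); print("minEnc black", cv2.minEnclosingCircle((W[md][:,:2]*1000).astype(np.float32)))
m=win(200,225,290,310)&(Z>.107)&(Z<.125)
n,l,st,ce=cv2.connectedComponentsWithStats(m.astype(np.uint8))
for i in range(1,n):
    if st[i,4]>20: rep("hi%d"%i,l==i);rect("hi",l==i)
m=win(280,225,315,262)&(H<18)&(S>130)&(V>120); rep("orange",m)
m=win(225,145,265,180)&((H<8)|(H>172))&(S>120); rep("red",m)
m=win(215,175,275,240)&(H>100)&(H<125)&(S>120); rep("blue",m); t=m&(abs(Z-.066)<.006);rep("bluetop",t);rect("bluetop",t)
m=win(330,180,460,290)&(abs(Z-.067)<.006); rep("carton",m);rect("carton",m)
m=win(0,130,165,370)&(Z>.05); rep("whitebox",m)
rep("pinshank",win(238,166,248,182)&(Z>.03))
for n,b in(("top",(400,110,510,200)),):rep("box2",win(*b)&(Z>.03))
E
```

```text
disc 6679 mean [ 0.421  -0.2437  0.0846] med [ 0.4156 -0.2367  0.0851] min [ 0.345 -0.347  0.077] max [ 0.502 -0.164  0.092]
black 4427 mean [ 0.4173 -0.2378  0.0858] med [ 0.4097 -0.2305  0.0858] min [ 0.354 -0.312  0.08 ] max [ 0.493 -0.174  0.091]
minEnc black ((423.4080505371094, -243.5859832763672), 70.305908203125)
hi1 1822 mean [ 0.4337 -0.2606  0.1147] med [ 0.4335 -0.2609  0.1147] min [ 0.39  -0.304  0.107] max [ 0.477 -0.219  0.12 ]
hi rect ((433.98468017578125, -259.83251953125), (55.35772705078125, 76.05818939208984), 40.52192687988281)
orange 60 mean [ 0.4784 -0.3341  0.1122] med [ 0.4784 -0.3332  0.1121] min [ 0.47  -0.341  0.109] max [ 0.485 -0.329  0.115]
red 68 mean [ 0.623  -0.2441  0.0523] med [ 0.6226 -0.2442  0.0525] min [ 0.619 -0.254  0.045] max [ 0.628 -0.234  0.057]
blue 1423 mean [ 0.5448 -0.2455  0.047 ] med [ 0.5435 -0.2462  0.0647] min [ 0.509 -0.269  0.006] max [ 0.591 -0.222  0.071]
bluetop 813 mean [ 0.5481 -0.2403  0.0666] med [ 0.5519 -0.2399  0.0667] min [ 0.509 -0.26   0.06 ] max [ 0.579 -0.222  0.071]
bluetop rect ((543.9230346679688, -241.07261657714844), (70.12230682373047, 38.65570831298828), 0.480001837015152)
carton 7889 mean [ 0.4973 -0.4899  0.0676] med [ 0.497  -0.4897  0.0676] min [ 0.431 -0.569  0.061] max [ 0.566 -0.414  0.073]
carton rect ((498.3844299316406, -491.51837158203125), (155.3013153076172, 135.25880432128906), 89.88617706298828)
whitebox 27487 mean [ 0.4712 -0.0167  0.1515] med [ 0.4677 -0.0176  0.1552] min [ 0.32 -0.12  0.05] max [0.627 0.13  0.187]
pinshank 111 mean [ 0.6    -0.2439  0.0491] med [ 0.5999 -0.244   0.0495] min [ 0.586 -0.249  0.041] max [ 0.613 -0.238  0.054]
box2 3421 mean [ 0.6227 -0.6008  0.049 ] med [ 0.6256 -0.6019  0.0474] min [ 0.551 -0.686  0.03 ] max [ 0.685 -0.501  0.071]
```

```bash
cat >> h.py <<'E'
from scipy.spatial.transform import Rotation as Ro
def plan(pos,ydir_deg=None):
    "shift (cm) in tool axes to TCP pos, and wz to bring tool y to world angle (mod 180); also tilt"
    o=monitor.get_obs(); R=Ro.from_quat(o["tool_rot"]).as_matrix()
    y=np.degrees(np.arctan2(R[1,1],R[0,1])); w=None
    if ydir_deg is not None: w=-((ydir_deg-y+90)%180-90)
    d=(R.T@(np.array(pos)-o["eef_pos"])*100).round(2)
    print("plan",pos,"d",d,"wz rad",None if w is None else round(np.radians(w),3),"yawy",y.round(2),"z axis",R[:,2].round(3)); return d
E
python3 - <<'E'
from h import *
for n in("top","scene"):
    W=np.load(n+"0.npz");d=W["d"];W=W["W"]
    m=(d>0)&(W[...,2]>.12)&(np.hypot(W[...,0],W[...,1])<.85)
    H,xe,ye=np.histogram2d(W[m][:,0],W[m][:,1],bins=[np.arange(-.4,.9,.1),np.arange(-.8,.9,.1)])
    for i,j in zip(*np.where(H>15)):
        k=m&(W[...,0]>=xe[i])&(W[...,0]<xe[i+1])&(W[...,1]>=ye[j])&(W[...,1]<ye[j+1]); print(n,xe[i].round(1),ye[j].round(1),W[k][:,2].max().round(2),end=" | ")
    print()
plan([.38,.15,.30],40.5); plan([.434,-.26,.25],40.5)
E
```

```text
top 0.3 -0.2 0.19 | top 0.3 -0.1 0.19 | top 0.3 -0.0 0.19 | top 0.4 -0.2 0.18 | top 0.4 -0.1 0.18 | top 0.4 -0.0 0.18 | top 0.5 -0.2 0.15 | top 0.5 -0.1 0.16 | top 0.5 -0.0 0.15 | top 0.5 0.1 0.14 | top 0.6 -0.1 0.13 | top 0.6 -0.0 0.13 | 
scene 0.1 0.2 0.13 | scene 0.1 0.3 0.13 | scene 0.1 0.4 0.13 | scene 0.2 0.2 0.13 | scene 0.2 0.3 0.13 | scene 0.2 0.4 0.13 | scene 0.2 0.7 0.3 | scene 0.3 -0.2 0.18 | scene 0.3 -0.1 0.18 | scene 0.3 -0.0 0.18 | scene 0.3 0.1 0.18 | scene 0.3 0.2 0.17 | scene 0.3 0.3 0.17 | scene 0.3 0.4 0.14 | scene 0.3 0.7 0.33 | scene 0.4 -0.2 0.18 | scene 0.4 -0.1 0.18 | scene 0.4 -0.0 0.17 | scene 0.4 0.1 0.17 | scene 0.4 0.2 0.18 | scene 0.4 0.3 0.18 | scene 0.4 0.4 0.14 | scene 0.4 0.7 0.32 | scene 0.5 -0.2 0.15 | scene 0.5 -0.1 0.15 | scene 0.5 -0.0 0.15 | scene 0.5 0.1 0.15 | scene 0.5 0.2 0.14 | scene 0.5 0.3 0.14 | scene 0.5 0.4 0.14 | scene 0.6 -0.1 0.13 | scene 0.6 -0.0 0.13 | 
plan [0.38, 0.15, 0.3] d [-32.95 -25.8   -6.9 ] wz rad 0.607 yawy 75.29 z axis [-0.001 -0.002 -1.   ]
plan [0.434, -0.26, 0.25] d [-48.58 -64.07  -1.83] wz rad 0.607 yawy 75.29 z axis [-0.001 -0.002 -1.   ]
```

Call:
arm_command:
  increments:
    - {"dx": -4,"dy": -3,"dz": -5,"wz": 0.1,"grip": 8.54}
    - {"dx": -33,"dy": -25.8,"dz": -7,"wz": 0.6,"grip": 8.54}
    - {"dx": -33,"dy": -25.8,"dz": -7,"wz": 0.6}
    - {"dx": -33,"dy": -25.8,"dz": -7,"wz": 0.6}
    - {"dx": -33,"dy": -25.8,"dz": -7,"wz": 0.6}
    - {"dx": -33,"dy": -25.8,"dz": -7,"wz": 0.6}
    - {"dx": -33,"dy": -25.8,"dz": -7,"wz": 0.6}
    - {"dx": -33,"dy": -25.8,"dz": -7,"wz": 0.6}
    - {"dx": -33,"dy": -25.8,"dz": -7,"wz": 0.6}

```text
validation failed for argument at $.in...
```

```bash
python3 -c "
from h import *
plan([.434,-.26,.25],40.5)"
```

```text
plan [0.434, -0.26, 0.25] d [-48.58 -64.07  -1.83] wz rad 0.607 yawy 75.29 z axis [-0.001 -0.002 -1.   ]
```

Call:
arm_command:
  increments:
    - {"dx": -4,"dy": -3,"dz": -5,"wx": 0,"wy": 0,"wz": 0.1,"grip": 8.5}
    - {"dx": -33,"dy": -25.8,"dz": -7,"wx": 0,"wy": 0,"wz": 0.6,"grip": 8.5}
    - {"dx": -33,"dy": -25.8,"dz": -7,"wx": 0,"wy": 0,"wz": 0.6,"grip": 8.5}
    - {"dx": -33,"dy": -25.8,"dz": -7,"wx": 0,"wy": 0,"wz": 0.6,"grip": 8.5}
    - {"dx": -33,"dy": -25.8,"dz": -7,"wx": 0,"wy": 0,"wz": 0.6,"grip": 8.5}
    - {"dx": -33,"dy": -25.8,"dz": -7,"wx": 0,"wy": 0,"wz": 0.6,"grip": 8.5}
    - {"dx": -33,"dy": -25.8,"dz": -7,"wx": 0,"wy": 0,"wz": 0.6,"grip": 8.5}
    - {"dx": -33,"dy": -25.8,"dz": -7,"wx": 0,"wy": 0,"wz": 0.6,"grip": 8.5}
    - {"dx": -33,"dy": -25.8,"dz": -7,"wx": 0,"wy": 0,"wz": 0.6,"grip": 8.5}

```text
clock: 1.0
eef_pos: [0.3817, 0.1477, 0.3014]
tool_rot: [0.416, 0.909, -0.0, 0.0]
ft_force: [0.4, -0.0, 0.1]
grip_width: 0.0848
grasp_force: 0.0
```

```bash
python3 -c "
from h import *
plan([.434,-.26,.25],40.5)"
```

```text
plan [0.434, -0.26, 0.25] d [-34.29 -22.67   5.15] wz rad 0.005 yawy 40.78 z axis [ 0. -0. -1.]
```

Call:
arm_command:
  increments:
    - {"dx": -34.3,"dy": -22.7,"dz": 0,"wx": 0,"wy": 0,"wz": 0.005,"grip": 8.5}
    - {"dx": -34.3,"dy": -22.7,"dz": 0,"wx": 0,"wy": 0,"wz": 0.005,"grip": 8.5}
    - {"dx": -34.3,"dy": -22.7,"dz": 0,"wx": 0,"wy": 0,"wz": 0.005,"grip": 8.5}
    - {"dx": -34.3,"dy": -22.7,"dz": 3,"wx": 0,"wy": 0,"wz": 0.005,"grip": 8.5}
    - {"dx": -34.3,"dy": -22.7,"dz": 5,"wx": 0,"wy": 0,"wz": 0.005,"grip": 8.5}
    - {"dx": -34.3,"dy": -22.7,"dz": 5,"wx": 0,"wy": 0,"wz": 0.005,"grip": 8.5}
    - {"dx": -34.3,"dy": -22.7,"dz": 5,"wx": 0,"wy": 0,"wz": 0.005,"grip": 8.5}
    - {"dx": -34.3,"dy": -22.7,"dz": 5,"wx": 0,"wy": 0,"wz": 0.005,"grip": 8.5}
    - {"dx": -34.3,"dy": -22.7,"dz": 5,"wx": 0,"wy": 0,"wz": 0.005,"grip": 8.5}
    - {"dx": -34.3,"dy": -22.7,"dz": 5,"wx": 0,"wy": 0,"wz": 0.005,"grip": 8.5}

```text
clock: 2.0
eef_pos: [0.433, -0.2593, 0.2496]
tool_rot: [0.419, 0.908, 0.0, -0.002]
ft_force: [-0.5, 0.5, 0.5]
grip_width: 0.0853
grasp_force: 0.0
```

```bash
python3 -c "
from h import *
plan([.434,-.26,.094],40.5); print(monitor.get_obs()['joint_pos'].round(2))
p,d,c=cam('scene'); cv2.imwrite('pics/s1.png',p[...,::-1])"
```

```text
plan [0.434, -0.26, 0.094] d [-0.16  0.05 15.56] wz rad -0.002 yawy 40.4 z axis [-0.003  0.002 -1.   ]
[-0.54  0.25  0.06  1.39 -0.    0.33]
```

View pics/s1.png

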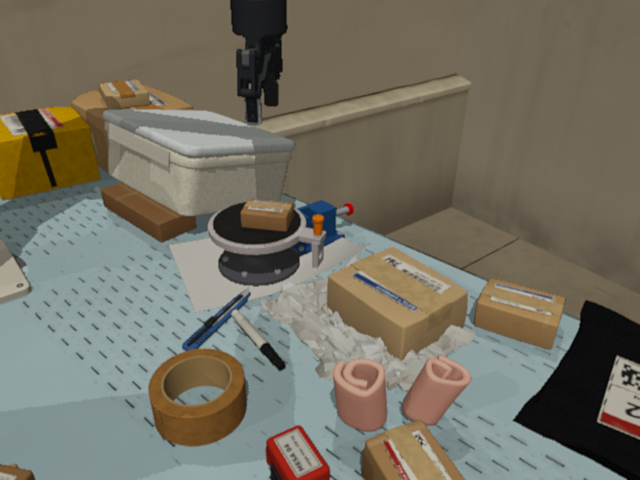

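The gripper hangs over the parcel around (260,100) and nothing has moved. Next I go straight down and grip.

Call:
arm_command:
  increments:
    - {"dx": -0.1,"dy": 0,"dz": 5,"wx": 0,"wy": 0,"wz": 0,"grip": 8.5}
    - {"dx": -0.1,"dy": 0,"dz": 9.5,"wx": 0,"wy": 0,"wz": 0,"grip": 8.5}
    - {"dx": -0.1,"dy": 0,"dz": 12.5,"wx": 0,"wy": 0,"wz": 0,"grip": 8.5}
    - {"dx": -0.1,"dy": 0,"dz": 14.5,"wx": 0,"wy": 0,"wz": 0,"grip": 8.5}
    - {"dx": -0.1,"dy": 0,"dz": 15.6,"wx": 0,"wy": 0,"wz": 0,"grip": 8.5}
    - {"dx": -0.1,"dy": 0,"dz": 15.6,"wx": 0,"wy": 0,"wz": 0,"grip": 7}
    - {"dx": -0.1,"dy": 0,"dz": 15.6,"wx": 0,"wy": 0,"wz": 0,"grip": 6.2}
    - {"dx": -0.1,"dy": 0,"dz": 15.6,"wx": 0,"wy": 0,"wz": 0,"grip": 5.7}
    - {"dx": -0.1,"dy": 0,"dz": 15.6,"wx": 0,"wy": 0,"wz": 0,"grip": 5.3}
    - {"dx": -0.1,"dy": 0,"dz": 15.6,"wx": 0,"wy": 0,"wz": 0,"grip": 4.8}

```text
clock: 3.05
eef_pos: [0.4354, -0.2591, 0.0976]
tool_rot: [0.418, 0.909, -0.0, 0.002]
ft_force: [-1.8, 0.4, 5.8]
grip_width: 0.0537
grasp_force: 61.8
```

Call:
arm_command:
  increments:
    - {"dx": 0,"dy": 0,"dz": 0,"wx": 0,"wy": 0,"wz": 0,"grip": 4.5}
    - {"dx": 0,"dy": 0,"dz": 0,"wx": 0,"wy": 0,"wz": 0,"grip": 4.5}
    - {"dx": 0,"dy": 0,"dz": 0,"wx": 0,"wy": 0,"wz": 0,"grip": 4.5}

```text
clock: 3.35
eef_pos: [0.4354, -0.2591, 0.0976]
tool_rot: [0.418, 0.909, -0.0, 0.002]
ft_force: [-1.1, 1.1, 5.1]
grip_width: 0.0536
grasp_force: 61.8
```

Call:
arm_command:
  increments:
    - {"dx": 0,"dy": 0,"dz": -0.3,"wx": 0,"wy": 0,"wz": 0,"grip": 4.5}
    - {"dx": 0,"dy": 0,"dz": -0.8,"wx": 0,"wy": 0,"wz": 0,"grip": 4.5}
    - {"dx": 0,"dy": 0,"dz": -2,"wx": 0,"wy": 0,"wz": 0,"grip": 4.5}
    - {"dx": 0,"dy": 0,"dz": -5,"wx": 0,"wy": 0,"wz": 0,"grip": 4.5}
    - {"dx": 0,"dy": 0,"dz": -9,"wx": 0,"wy": 0,"wz": 0,"grip": 4.5}
    - {"dx": 0,"dy": 0,"dz": -9,"wx": 0,"wy": 0,"wz": 0,"grip": 4.5}

```text
clock: 3.95
eef_pos: [0.4378, -0.2604, 0.1918]
tool_rot: [0.418, 0.909, -0.001, 0.006]
ft_force: [0.8, -0.3, -2.4]
grip_width: 0.0538
grasp_force: 64.1
```

```bash
cat >> h.py <<'E'
def post():
    p,d,c=cam("top"); W=world(d,c); hsv=cv2.cvtColor(p,cv2.COLOR_RGB2HSV).astype(int)
    m=(hsv[...,0]<18)&(hsv[...,1]>130)&(hsv[...,2]>110)&(abs(W[...,2]-.112)<.008)&(np.hypot(W[...,0]-.4234,W[...,1]+.2436)<.13)&(d>0)
    if m.sum()<8: print("post unseen",m.sum()); return p,d,c
    x=np.median(W[m],0); print("post",m.sum(),x.round(4),"q",-np.arctan2(x[1]+.2438,x[0]-.4234).round(3)); return p,d,c
E
python3 -c "
from h import *
post();plan([.498,-.49,.18]); plan([.498,-.49,.084])
p,d,c=post();print(monitor.get_obs()['grip_width'])
cv2.imwrite('pics/s2.png',p[...,::-1])
"
```

```text
post 65 [ 0.4812 -0.3317  0.1124] q 0.99
plan [0.498, -0.49, 0.18] d [-21.48 -10.33   1.03] wz rad None yawy 40.62 z axis [ 0.007 -0.004 -1.   ]
plan [0.498, -0.49, 0.084] d [-21.41 -10.36  10.63] wz rad None yawy 40.62 z axis [ 0.007 -0.004 -1.   ]
post 59 [ 0.4814 -0.3317  0.1121] q 0.988
0.054102689455864404
```

View pics/s2.png

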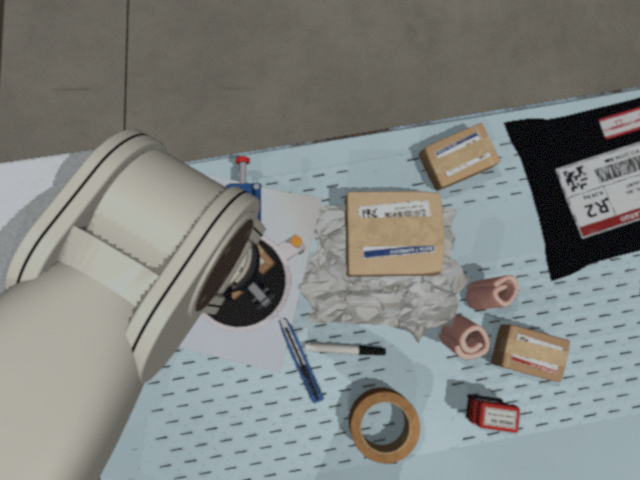

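The parcel is held, seen at (258,290), and the disc is almost still with the post at (296,242). Now I carry it over the carton.

Call:
arm_command:
  increments:
    - {"dx": -2,"dy": -1,"dz": 0,"wx": 0,"wy": 0,"wz": 0.05,"grip": 4.5}
    - {"dx": -6,"dy": -3,"dz": 0,"wx": 0,"wy": 0,"wz": 0.2,"grip": 4.5}
    - {"dx": -10,"dy": -5,"dz": 0,"wx": 0,"wy": 0,"wz": 0.34,"grip": 4.5}
    - {"dx": -14,"dy": -7,"dz": 0,"wx": 0,"wy": 0,"wz": 0.47,"grip": 4.5}
    - {"dx": -18,"dy": -9,"dz": 0.5,"wx": 0,"wy": 0,"wz": 0.6,"grip": 4.5}
    - {"dx": -21,"dy": -10.2,"dz": 1,"wx": 0,"wy": 0,"wz": 0.7,"grip": 4.5}
    - {"dx": -21.4,"dy": -10.3,"dz": 3,"wx": 0,"wy": 0,"wz": 0.71,"grip": 4.5}
    - {"dx": -21.4,"dy": -10.3,"dz": 6,"wx": 0,"wy": 0,"wz": 0.71,"grip": 4.5}
    - {"dx": -21.4,"dy": -10.3,"dz": 8,"wx": 0,"wy": 0,"wz": 0.71,"grip": 4.5}
    - {"dx": -21.4,"dy": -10.3,"dz": 8,"wx": 0,"wy": 0,"wz": 0.71,"grip": 4.5}

```text
clock: 5.05
eef_pos: [0.4922, -0.4849, 0.0982]
tool_rot: [0.708, 0.707, -0.0, -0.007]
ft_force: [-0.1, -0.2, -2.6]
grip_width: 0.0541
grasp_force: 64.0
```

```bash
python3 - <<'E'
from h import *
plan([.498,-.49,.081],0)
p,d,c=post();W=world(d,c)
m=(d>0)&(W[...,2]>.095)&(W[...,2]<.16)&(abs(W[...,0]-.498)<.06)&(abs(W[...,1]+.49)<.07)
print(m.sum(),W[m].mean(0) if m.any() else 0)
p,d,c=cam("scene"); cv2.imwrite("pics/s3.png",cv2.resize(p[150:400,250:550,::-1],None,fx=2,fy=2))
o=monitor.get_obs();print(o["ft_force"],o["joint_vel"].round(3))
E
```

```text
plan [0.498, -0.49, 0.081] d [-0.53  0.59  1.71] wz rad -0.001 yawy -0.07 z axis [-0.009  0.009 -1.   ]
post 63 [ 0.4812 -0.3317  0.1123] q 0.99
0 0
[ 0.20138847  0.0541299  -2.29920886] [ 0.002 -0.037  0.049  0.001 -0.001 -0.001]
```

View pics/s3.png

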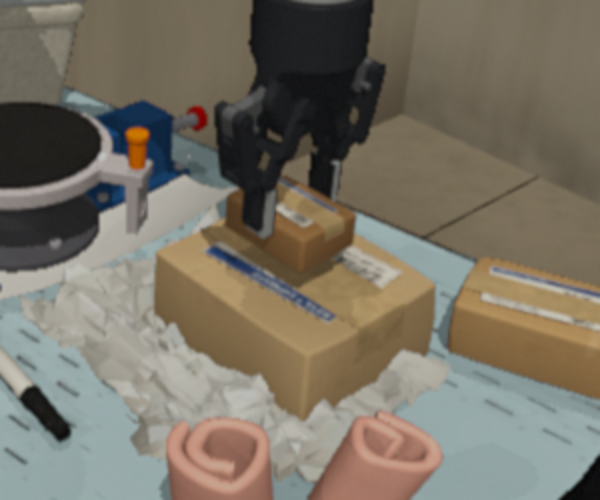

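The parcel is level and centred above the carton at about (290,215) in the crop. I lower it slowly.

Call:
arm_command:
  increments:
    - {"dx": -0.4,"dy": 0.5,"dz": 0.5,"wx": 0,"wy": 0,"wz": 0,"grip": 4.5}
    - {"dx": -0.4,"dy": 0.5,"dz": 0.8,"wx": 0,"wy": 0,"wz": 0,"grip": 4.5}
    - {"dx": -0.4,"dy": 0.5,"dz": 1,"wx": 0,"wy": 0,"wz": 0,"grip": 4.5}
    - {"dx": -0.4,"dy": 0.5,"dz": 1.2,"wx": 0,"wy": 0,"wz": 0,"grip": 4.5}
    - {"dx": -0.4,"dy": 0.5,"dz": 1.3,"wx": 0,"wy": 0,"wz": 0,"grip": 4.5}
    - {"dx": -0.4,"dy": 0.5,"dz": 1.3,"wx": 0,"wy": 0,"wz": 0,"grip": 4.5}

```text
clock: 5.75
eef_pos: [0.5004, -0.4918, 0.0923]
tool_rot: [0.707, 0.707, 0.0, -0.0]
ft_force: [-0.1, 0.7, -2.8]
grip_width: 0.0537
grasp_force: 64.1
```

```bash
python3 -c "
from h import *
plan([.498,-.49,.0796],0);print(monitor.get_obs()['ft_force'])"
```

```text
plan [0.498, -0.49, 0.0796] d [ 0.17 -0.24  1.27] wz rad -0.001 yawy -0.06 z axis [-0.  0. -1.]
[-0.08819029  0.69967763 -2.76065776]
```

Call:
arm_command:
  increments:
    - {"dx": 0,"dy": 0,"dz": 0.3,"wx": 0,"wy": 0,"wz": 0,"grip": 4.5}
    - {"dx": 0,"dy": 0,"dz": 0.6,"wx": 0,"wy": 0,"wz": 0,"grip": 4.5}
    - {"dx": 0,"dy": 0,"dz": 0.8,"wx": 0,"wy": 0,"wz": 0,"grip": 4.5}
    - {"dx": 0,"dy": 0,"dz": 0.9,"wx": 0,"wy": 0,"wz": 0,"grip": 4.5}
    - {"dx": 0,"dy": 0,"dz": 1,"wx": 0,"wy": 0,"wz": 0,"grip": 4.5}
    - {"dx": 0,"dy": 0,"dz": 1.05,"wx": 0,"wy": 0,"wz": 0,"grip": 4.5}
    - {"dx": 0,"dy": 0,"dz": 1.1,"wx": 0,"wy": 0,"wz": 0,"grip": 4.5}

```text
clock: 6.45
eef_pos: [0.5005, -0.4919, 0.0813]
tool_rot: [0.707, 0.707, 0.0, 0.0]
ft_force: [0.8, 0.4, -2.7]
grip_width: 0.0539
grasp_force: 64.1
```

Call:
arm_command:
  increments:
    - {"dx": 0,"dy": 0,"dz": 0.05,"wx": 0,"wy": 0,"wz": 0,"grip": 4.5}
    - {"dx": 0,"dy": 0,"dz": 0.1,"wx": 0,"wy": 0,"wz": 0,"grip": 4.5}
    - {"dx": 0,"dy": 0,"dz": 0.15,"wx": 0,"wy": 0,"wz": 0,"grip": 4.5}
    - {"dx": 0,"dy": 0,"dz": 0.2,"wx": 0,"wy": 0,"wz": 0,"grip": 4.5}

```text
clock: 6.85
eef_pos: [0.5005, -0.4919, 0.0798]
tool_rot: [0.707, 0.707, 0.0, 0.0]
ft_force: [-1.7, 1.1, 1.4]
grip_width: 0.0537
grasp_force: 64.6
```

Call:
arm_command:
  increments:
    - {"dx": 0,"dy": 0,"dz": 0,"wx": 0,"wy": 0,"wz": 0,"grip": 5.6}
    - {"dx": 0,"dy": 0,"dz": 0,"wx": 0,"wy": 0,"wz": 0,"grip": 6.2}
    - {"dx": 0,"dy": 0,"dz": 0,"wx": 0,"wy": 0,"wz": 0,"grip": 7}
    - {"dx": 0,"dy": 0,"dz": 0,"wx": 0,"wy": 0,"wz": 0,"grip": 7}
    - {"dx": 0,"dy": 0,"dz": -1,"wx": 0,"wy": 0,"wz": 0,"grip": 7}
    - {"dx": 0,"dy": 0,"dz": -4,"wx": 0,"wy": 0,"wz": 0,"grip": 7}
    - {"dx": 0,"dy": 0,"dz": -8,"wx": 0,"wy": 0,"wz": 0,"grip": 7}
    - {"dx": 0,"dy": 0,"dz": -10,"wx": 0,"wy": 0,"wz": 0,"grip": 7}
    - {"dx": 0,"dy": 0,"dz": -10,"wx": 0,"wy": 0,"wz": 0,"grip": 7}

```text
clock: 7.75
eef_pos: [0.5024, -0.4937, 0.1855]
tool_rot: [0.707, 0.707, 0.0, 0.005]
ft_force: [-0.2, -0.7, -0.2]
grip_width: 0.0699
grasp_force: 0.0
```

```bash
python3 - <<'E'
from h import *
p,d,c=post()
a=np.array([.4234,-.2438]); 
import sys
plan([.4812,-.3317,.18],-56.7+90); plan([.4812,-.3317,.0905],-56.7+90)
p,d,c=cam("scene"); cv2.imwrite("pics/s4.png",cv2.resize(p[150:400,200:500,::-1],None,fx=2,fy=2))
E
```

```text
post 36 [ 0.483  -0.3302  0.1121] q 0.967
plan [0.4812, -0.3317, 0.18] d [16.12 -2.05  0.18] wz rad -0.582 yawy -0.06 z axis [ 0.004 -0.004 -1.   ]
plan [0.4812, -0.3317, 0.0905] d [16.16 -2.09  9.13] wz rad -0.582 yawy -0.06 z axis [ 0.004 -0.004 -1.   ]
```

View pics/s4.png

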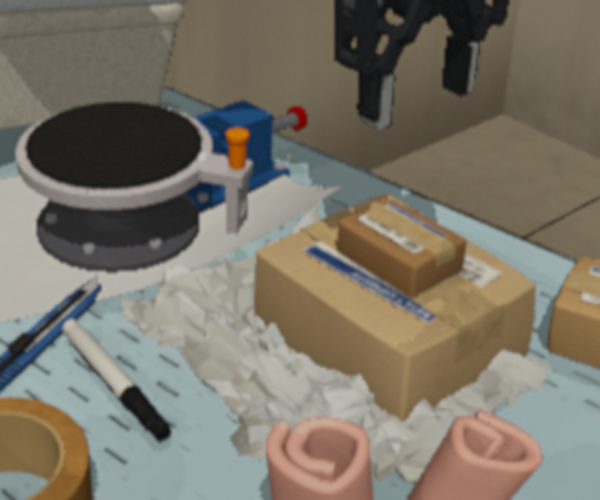

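The parcel lies flat on the carton at (400,240) in the crop, and the post stands free at (238,150). On to the post.

Call:
arm_command:
  increments:
    - {"dx": 4,"dy": -0.5,"dz": 0,"wx": 0,"wy": 0,"wz": -0.14,"grip": 6}
    - {"dx": 9,"dy": -1,"dz": 0,"wx": 0,"wy": 0,"wz": -0.28,"grip": 6}
    - {"dx": 13,"dy": -1.7,"dz": 0,"wx": 0,"wy": 0,"wz": -0.42,"grip": 6}
    - {"dx": 15.6,"dy": -2,"dz": 1,"wx": 0,"wy": 0,"wz": -0.56,"grip": 6}
    - {"dx": 16.2,"dy": -2,"dz": 3,"wx": 0,"wy": 0,"wz": -0.58,"grip": 6}
    - {"dx": 16.2,"dy": -2,"dz": 5,"wx": 0,"wy": 0,"wz": -0.58,"grip": 6}
    - {"dx": 16.2,"dy": -2,"dz": 5,"wx": 0,"wy": 0,"wz": -0.58,"grip": 6}

```text
clock: 8.55
eef_pos: [0.4777, -0.3273, 0.1248]
tool_rot: [0.475, 0.88, 0.0, -0.005]
ft_force: [-0.1, 0.5, -0.7]
grip_width: 0.0602
grasp_force: 0.0
```

```bash
python3 - <<'E'
from h import *
post()
plan([.482,-.331,.0905],-56+90)
z=0
p,d,c=cam("scene");W=world(d,c); hsv=cv2.cvtColor(p,cv2.COLOR_RGB2HSV).astype(int)
m=(hsv[...,0]<18)&(hsv[...,1]>150)&(hsv[...,2]>110)&(np.hypot(W[...,0]-.4234,W[...,1]+.2436)<.13)&(W[...,2]>.09)&(W[...,2]<.12)&(d>0)
print(m.sum(),np.median(W[m],0),W[m].min(0),W[m].max(0))
E
```

```text
post unseen 0
plan [0.482, -0.331, 0.0905] d [-0.42  0.14  3.61] wz rad -0.014 yawy 33.19 z axis [-0.005  0.004 -1.   ]
133 [ 0.47547327 -0.33922007  0.10619155] [ 0.47012168 -0.34448991  0.09035011] [ 0.48841183 -0.32702793  0.11185916]
```

Call:
arm_command:
  increments:
    - {"dx": -0.3,"dy": 0,"dz": 2,"wx": 0,"wy": 0,"wz": 0,"grip": 6}
    - {"dx": -0.3,"dy": 0,"dz": 3,"wx": 0,"wy": 0,"wz": 0,"grip": 5}
    - {"dx": -0.3,"dy": 0,"dz": 3.3,"wx": 0,"wy": 0,"wz": 0,"grip": 4}
    - {"dx": -0.3,"dy": 0,"dz": 3.3,"wx": 0,"wy": 0,"wz": 0,"grip": 3}
    - {"dx": -0.3,"dy": 0,"dz": 3.3,"wx": 0,"wy": 0,"wz": 0,"grip": 2.4}
    - {"dx": -0.3,"dy": 0,"dz": 3.3,"wx": 0,"wy": 0,"wz": 0,"grip": 2}
    - {"dx": -0.3,"dy": 0,"dz": 3.3,"wx": 0,"wy": 0,"wz": 0,"grip": 1.4}
    - {"dx": -0.3,"dy": 0,"dz": 3.3,"wx": 0,"wy": 0,"wz": 0,"grip": 1.2}
    - {"dx": -0.3,"dy": 0,"dz": 3.3,"wx": 0,"wy": 0,"wz": 0,"grip": 1.2}

```text
clock: 9.55
eef_pos: [0.4829, -0.3326, 0.0974]
tool_rot: [0.476, 0.88, -0.0, 0.001]
ft_force: [-0.3, 0.8, 6.5]
grip_width: 0.0141
grasp_force: 58.5
```

```bash
cat >> h.py <<'E'
def arc(qs):
    "tool-axis poses to carry a post held at the present TCP round the spindle to angles qs, z kept"
    o=monitor.get_obs(); R=Ro.from_quat(o["tool_rot"]); s=np.array([.4234,-.2438])
    r=o["eef_pos"][:2]-s; q0=-np.arctan2(r[1],r[0]); print("r",np.hypot(*r).round(4),"q0",q0.round(3),o["eef_pos"].round(4),"yawy",np.degrees(np.arctan2(*R.as_matrix()[[1,0],1])).round(1))
    for q in qs:
        v=np.hypot(*r)*np.array([np.cos(-q),np.sin(-q)])+s-o["eef_pos"][:2]
        d=R.inv().apply([*v,0])*100; print(q,"dx %.2f dy %.2f wz %.3f"%(d[0],d[1],-(q0-q)))
E
python3 -c "
from h import *
arc([.95,.85,.75,.65,.55,.45,.35,.25,.15,.1,.05,0,-.02]);post()"
```

```text
r 0.1069 q0 0.981 [ 0.4829 -0.3326  0.0974] yawy 33.2
0.95 dx 0.01 dy 0.33 wz -0.031
0.85 dx 0.11 dy 1.39 wz -0.131
0.75 dx 0.31 dy 2.44 wz -0.231
0.65 dx 0.62 dy 3.47 wz -0.331
0.55 dx 1.03 dy 4.45 wz -0.431
0.45 dx 1.53 dy 5.40 wz -0.531
0.35 dx 2.13 dy 6.28 wz -0.631
0.25 dx 2.81 dy 7.11 wz -0.731
0.15 dx 3.57 dy 7.86 wz -0.831
0.1 dx 3.98 dy 8.20 wz -0.881
0.05 dx 4.40 dy 8.53 wz -0.931
0 dx 4.84 dy 8.83 wz -0.981
-0.02 dx 5.02 dy 8.95 wz -1.001
post unseen 0
```

Call:
arm_command:
  increments:
    - {"dx": 0,"dy": 0.3,"dz": -0.4,"wx": 0,"wy": 0,"wz": -0.03,"grip": 1.2}
    - {"dx": 0.05,"dy": 0.8,"dz": -0.4,"wx": 0,"wy": 0,"wz": -0.08,"grip": 1.2}
    - {"dx": 0.1,"dy": 1.4,"dz": -0.4,"wx": 0,"wy": 0,"wz": -0.13,"grip": 1.2}
    - {"dx": 0.3,"dy": 2.4,"dz": -0.4,"wx": 0,"wy": 0,"wz": -0.23,"grip": 1.2}
    - {"dx": 0.6,"dy": 3.5,"dz": -0.4,"wx": 0,"wy": 0,"wz": -0.33,"grip": 1.2}
    - {"dx": 1,"dy": 4.45,"dz": -0.4,"wx": 0,"wy": 0,"wz": -0.43,"grip": 1.2}
    - {"dx": 1.5,"dy": 5.4,"dz": -0.4,"wx": 0,"wy": 0,"wz": -0.53,"grip": 1.2}
    - {"dx": 2.1,"dy": 6.3,"dz": -0.4,"wx": 0,"wy": 0,"wz": -0.63,"grip": 1.2}
    - {"dx": 2.5,"dy": 6.7,"dz": -0.4,"wx": 0,"wy": 0,"wz": -0.68,"grip": 1.2}
    - {"dx": 2.8,"dy": 7.1,"dz": -0.4,"wx": 0,"wy": 0,"wz": -0.73,"grip": 1.2}

```text
clock: 10.6
eef_pos: [0.5264, -0.2691, 0.0976]
tool_rot: [0.129, 0.992, 0.001, -0.001]
ft_force: [3.9, -1.5, -10.0]
grip_width: 0.014
grasp_force: 60.5
```

```bash
python3 -c "
from h import *
print(monitor.get_obs()['joint_pos'].round(2))
arc([.2,.15,.1,.05,0,-.02])"
```

```text
[-0.47  0.51  0.04  1.11  0.   -0.21]
r 0.106 q0 0.241 [ 0.5264 -0.2691  0.0976] yawy 75.2
0.2 dx 0.02 dy 0.43 wz -0.041
0.15 dx 0.06 dy 0.96 wz -0.091
0.1 dx 0.13 dy 1.49 wz -0.141
0.05 dx 0.23 dy 2.01 wz -0.191
0 dx 0.35 dy 2.52 wz -0.241
-0.02 dx 0.41 dy 2.73 wz -0.261
```

Call:
arm_command:
  increments:
    - {"dx": 0,"dy": 0.4,"dz": 0.2,"wx": 0,"wy": 0,"wz": -0.04,"grip": 1.2}
    - {"dx": 0.05,"dy": 0.95,"dz": 0.2,"wx": 0,"wy": 0,"wz": -0.09,"grip": 1.2}
    - {"dx": 0.1,"dy": 1.4,"dz": 0.2,"wx": 0,"wy": 0,"wz": -0.13,"grip": 1.2}
    - {"dx": 0.2,"dy": 1.8,"dz": 0.2,"wx": 0,"wy": 0,"wz": -0.17,"grip": 1.2}
    - {"dx": 0.25,"dy": 2.1,"dz": 0.2,"wx": 0,"wy": 0,"wz": -0.2,"grip": 1.2}
    - {"dx": 0.3,"dy": 2.3,"dz": 0.2,"wx": 0,"wy": 0,"wz": -0.22,"grip": 1.2}
    - {"dx": 0.35,"dy": 2.4,"dz": 0.2,"wx": 0,"wy": 0,"wz": -0.24,"grip": 1.2}
    - {"dx": 0.35,"dy": 2.4,"dz": 0.2,"wx": 0,"wy": 0,"wz": -0.24,"grip": 1.2}

```text
clock: 11.4
eef_pos: [0.5293, -0.2455, 0.0976]
tool_rot: [0.011, 1.0, 0.001, -0.0]
ft_force: [3.0, 0.9, -7.6]
grip_width: 0.014
grasp_force: 60.7
```

```bash
python3 -c "
from h import *
arc([0,-.02,-.04])
p,d,c=cam('scene');cv2.imwrite('pics/s5.png',cv2.resize(p[150:300,200:400,::-1],None,fx=3.5,fy=3.5,interpolation=2))"
```

```text
r 0.1059 q0 0.016 [ 0.5293 -0.2455  0.0976] yawy 88.8
0 dx 0.00 dy 0.17 wz -0.016
-0.02 dx 0.01 dy 0.38 wz -0.036
-0.04 dx 0.02 dy 0.59 wz -0.056
```

View pics/s5.png

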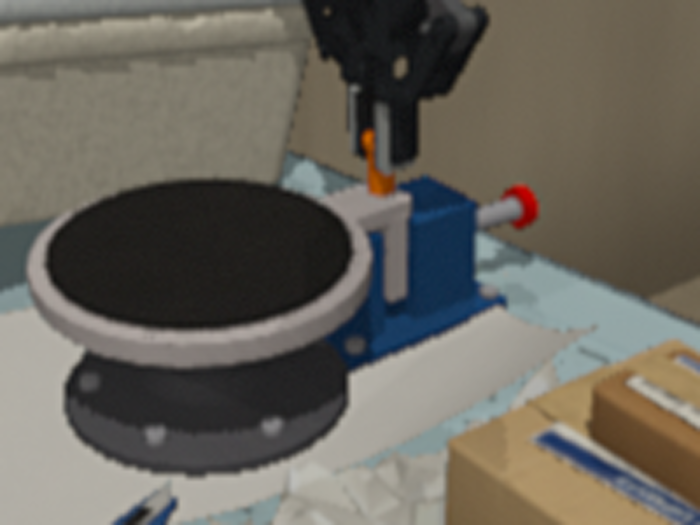

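The lug is now in the fork around (398,260) in the crop, between cheek and sleeve. I press gently on until the stop pushes back.

Call:
arm_command:
  increments:
    - {"dx": 0,"dy": 0.1,"dz": 0.1,"wx": 0,"wy": 0,"wz": -0.01,"grip": 1.2}
    - {"dx": 0,"dy": 0.2,"dz": 0.1,"wx": 0,"wy": 0,"wz": -0.015,"grip": 1.2}
    - {"dx": 0,"dy": 0.3,"dz": 0.1,"wx": 0,"wy": 0,"wz": -0.02,"grip": 1.2}
    - {"dx": 0,"dy": 0.3,"dz": 0.1,"wx": 0,"wy": 0,"wz": -0.02,"grip": 1.2}

```text
clock: 11.85
eef_pos: [0.5293, -0.2441, 0.0975]
tool_rot: [0.001, 1.0, -0.001, 0.0]
ft_force: [1.8, -2.5, -5.2]
grip_width: 0.0145
grasp_force: 61.0
```

Call:
arm_command:
  increments:
    - {"dx": 0,"dy": 0.15,"dz": 0,"wx": 0,"wy": 0,"wz": 0,"grip": 1.2}
    - {"dx": 0,"dy": 0.3,"dz": 0,"wx": 0,"wy": 0,"wz": 0,"grip": 1.2}
    - {"dx": 0,"dy": 0.3,"dz": 0.1,"wx": 0,"wy": 0,"wz": 0,"grip": 1.2}

```text
clock: 12.15
eef_pos: [0.5294, -0.244, 0.0974]
tool_rot: [0.002, 1.0, -0.004, 0.0]
ft_force: [-0.4, -10.3, 2.7]
grip_width: 0.0139
grasp_force: 61.6
```

Call:
arm_command:
  increments:
    - {"dx": 0,"dy": -0.15,"dz": 0,"wx": 0,"wy": 0,"wz": 0,"grip": 1.2}
    - {"dx": 0,"dy": -0.25,"dz": 0,"wx": 0,"wy": 0,"wz": 0,"grip": 1.2}
    - {"dx": 0,"dy": -0.25,"dz": 0,"wx": 0,"wy": 0,"wz": 0,"grip": 1.2}
    - {"dx": 0,"dy": -0.25,"dz": 0,"wx": 0,"wy": 0,"wz": 0,"grip": 1.7}
    - {"dx": 0,"dy": -0.25,"dz": 0,"wx": 0,"wy": 0,"wz": 0,"grip": 2.5}
    - {"dx": 0,"dy": -0.25,"dz": 0,"wx": 0,"wy": 0,"wz": 0,"grip": 4}
    - {"dx": 0,"dy": -0.25,"dz": 0,"wx": 0,"wy": 0,"wz": 0,"grip": 4}
    - {"dx": 0,"dy": -0.25,"dz": -1,"wx": 0,"wy": 0,"wz": 0,"grip": 4}
    - {"dx": 0,"dy": -0.25,"dz": -4,"wx": 0,"wy": 0,"wz": 0,"grip": 4}
    - {"dx": 0,"dy": -0.25,"dz": -8,"wx": 0,"wy": 0,"wz": 0,"grip": 4}

```text
clock: 13.15
eef_pos: [0.5279, -0.2414, 0.1756]
tool_rot: [0.001, 1.0, 0.001, -0.002]
ft_force: [0.3, -0.8, -0.5]
grip_width: 0.0401
grasp_force: 0.0
```

```bash
cat >> h.py <<'E'
def scenecheck():
    p,d,c=cam("scene");W=world(d,c); hsv=cv2.cvtColor(p,cv2.COLOR_RGB2HSV).astype(int); H,S,V=hsv[...,0],hsv[...,1],hsv[...,2]
    m=(H<18)&(S>150)&(V>110)&(np.hypot(W[...,0]-.4234,W[...,1]+.2436)<.13)&(W[...,2]>.09)&(W[...,2]<.12)&(d>0)
    if m.any(): print("post scene",m.sum(),np.median(W[m],0).round(4),W[m].min(0).round(3),W[m].max(0).round(3))
    m=((H<8)|(H>172))&(S>150)&(V>90)&(abs(W[...,0]-.61)<.05)&(abs(W[...,1]+.244)<.03)&(W[...,2]>.02)&(d>0)
    if m.any(): print("head scene",m.sum(),np.median(W[m],0).round(4),W[m].min(0).round(3),W[m].max(0).round(3))
    return p
E
python3 -c "
from h import *
post();scenecheck();plan([.665,-.244,.18],90)"
```

```text
post 79 [ 0.5295 -0.2438  0.1123] q 0.0
post scene 105 [ 0.5243 -0.2501  0.1055] [ 0.518 -0.255  0.09 ] [ 0.535 -0.238  0.112]
head scene 66 [ 0.6196 -0.2528  0.0465] [ 0.617 -0.26   0.032] [ 0.627 -0.237  0.052]
plan [0.665, -0.244, 0.18] d [-1.321e+01 -1.000e-02  4.700e-01] wz rad -0.001 yawy 89.92 z axis [ 0.011 -0.005 -1.   ]
```

Call:
arm_command:
  increments:
    - {"dx": -5,"dy": 0,"dz": 0,"wx": 0,"wy": 0,"wz": 0,"grip": 2}
    - {"dx": -9.5,"dy": 0,"dz": 0,"wx": 0,"wy": 0,"wz": 0,"grip": 0}
    - {"dx": -13,"dy": 0,"dz": 0,"wx": 0,"wy": 0,"wz": 0,"grip": 0}
    - {"dx": -13.4,"dy": 0,"dz": 3,"wx": 0,"wy": 0,"wz": 0,"grip": 0}
    - {"dx": -13.4,"dy": 0,"dz": 6,"wx": 0,"wy": 0,"wz": 0,"grip": 0}
    - {"dx": -13.4,"dy": 0,"dz": 6,"wx": 0,"wy": 0,"wz": 0,"grip": 0}
    - {"dx": -13.4,"dy": 0,"dz": 6,"wx": 0,"wy": 0,"wz": 0,"grip": 0}

```text
clock: 13.95
eef_pos: [0.6626, -0.2423, 0.1159]
tool_rot: [0.001, 1.0, 0.0, -0.001]
ft_force: [0.1, -0.3, 0.6]
grip_width: -0.0001
grasp_force: 0.0
```

```bash
python3 -c "
from h import *
post();p=scenecheck();plan([.665,-.244,.032],90); plan([.60,-.244,.032],90); print(monitor.get_obs()['joint_pos'].round(2))
cv2.imwrite('pics/s6.png',cv2.resize(p[100:300,200:450,::-1],None,fx=3,fy=3,interpolation=2))"
```

```text
post 77 [ 0.5296 -0.2427  0.1122] q -0.01
post scene 104 [ 0.5236 -0.2503  0.1053] [ 0.517 -0.256  0.091] [ 0.536 -0.239  0.113]
head scene 66 [ 0.6196 -0.2524  0.0473] [ 0.616 -0.261  0.033] [ 0.626 -0.238  0.053]
plan [0.665, -0.244, 0.032] d [-0.05 -0.08  8.67] wz rad -0.002 yawy 89.89 z axis [ 0.003 -0.001 -1.   ]
plan [0.6, -0.244, 0.032] d [ 6.45 -0.09  8.65] wz rad -0.002 yawy 89.89 z axis [ 0.003 -0.001 -1.   ]
[-0.35  0.72  0.47  1.32  0.   -0.35]
```

View pics/s6.png

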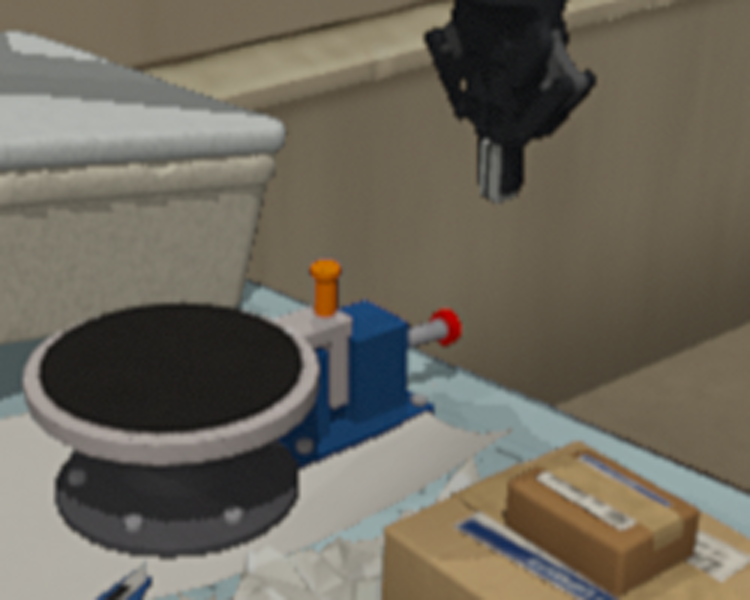

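The lug is parked at (340,365) in the crop, the pin head is at (448,326), and the closed fingers are clear beyond it. I lower them behind the head.

Call:
arm_command:
  increments:
    - {"dx": -0.2,"dy": -0.1,"dz": 3,"wx": 0,"wy": 0,"wz": 0,"grip": 0}
    - {"dx": -0.2,"dy": -0.1,"dz": 5.5,"wx": 0,"wy": 0,"wz": 0,"grip": 0}
    - {"dx": -0.2,"dy": -0.1,"dz": 7.5,"wx": 0,"wy": 0,"wz": 0,"grip": 0}
    - {"dx": -0.2,"dy": -0.1,"dz": 8.4,"wx": 0,"wy": 0,"wz": 0,"grip": 0}
    - {"dx": -0.2,"dy": -0.1,"dz": 8.4,"wx": 0,"wy": 0,"wz": 0,"grip": 0}
    - {"dx": -0.2,"dy": -0.1,"dz": 8.4,"wx": 0,"wy": 0,"wz": 0,"grip": 0}

```text
clock: 14.65
eef_pos: [0.6665, -0.2442, 0.0344]
tool_rot: [0.001, 1.0, -0.001, 0.001]
ft_force: [-0.2, 0.2, 0.3]
grip_width: -0.0001
grasp_force: 0.0
```

Call:
arm_command:
  increments:
    - {"dx": 1,"dy": 0,"dz": 0,"wx": 0,"wy": 0,"wz": 0,"grip": 0}
    - {"dx": 1.8,"dy": 0,"dz": 0,"wx": 0,"wy": 0,"wz": 0,"grip": 0}
    - {"dx": 2.2,"dy": 0,"dz": 0,"wx": 0,"wy": 0,"wz": 0,"grip": 0}
    - {"dx": 2.6,"dy": 0,"dz": 0,"wx": 0,"wy": 0,"wz": 0,"grip": 0}
    - {"dx": 3,"dy": 0,"dz": 0,"wx": 0,"wy": 0,"wz": 0,"grip": 0}
    - {"dx": 3.4,"dy": 0,"dz": 0,"wx": 0,"wy": 0,"wz": 0,"grip": 0}
    - {"dx": 3.4,"dy": 0,"dz": 0,"wx": 0,"wy": 0,"wz": 0,"grip": 0}

```text
clock: 15.35
eef_pos: [0.6327, -0.244, 0.0336]
tool_rot: [0.001, 1.0, -0.0, 0.002]
ft_force: [3.7, -0.5, 3.3]
grip_width: -0.0002
grasp_force: 2.0
```

```bash
python3 -c "
from h import *
post();scenecheck()"
```

```text
post 80 [ 0.5293 -0.2437  0.1125] q -0.001
post scene 107 [ 0.5241 -0.2503  0.1052] [ 0.518 -0.255  0.09 ] [ 0.536 -0.237  0.111]
head scene 65 [ 0.6126 -0.2526  0.047 ] [ 0.607 -0.259  0.032] [ 0.621 -0.237  0.055]
```

Call:
arm_command:
  increments:
    - {"dx": 0.4,"dy": 0,"dz": 0,"wx": 0,"wy": 0,"wz": 0,"grip": 0}
    - {"dx": 0.8,"dy": 0,"dz": 0,"wx": 0,"wy": 0,"wz": 0,"grip": 0}
    - {"dx": 1.2,"dy": 0,"dz": 0,"wx": 0,"wy": 0,"wz": 0,"grip": 0}
    - {"dx": 1.6,"dy": 0,"dz": 0,"wx": 0,"wy": 0,"wz": 0,"grip": 0}
    - {"dx": 2,"dy": 0,"dz": 0,"wx": 0,"wy": 0,"wz": 0,"grip": 0}
    - {"dx": 2,"dy": 0,"dz": 0,"wx": 0,"wy": 0,"wz": 0,"grip": 0}

```text
clock: 16.05
eef_pos: [0.6089, -0.2432, 0.0311]
tool_rot: [0.001, 1.0, 0.001, -0.002]
ft_force: [1.0, -1.0, 1.0]
grip_width: 0.0004
grasp_force: 0.0
```

```bash
python3 -c "
from h import *
post();scenecheck()"
```

```text
post 82 [ 0.5296 -0.2437  0.1124] q -0.001
post scene 104 [ 0.5236 -0.2505  0.1055] [ 0.517 -0.257  0.09 ] [ 0.535 -0.238  0.111]
head scene 47 [ 0.5897 -0.2555  0.0489] [ 0.577 -0.264  0.038] [ 0.597 -0.244  0.063]
```

Call:
arm_command:
  increments:
    - {"dx": 0.2,"dy": 0,"dz": 0,"wx": 0,"wy": 0,"wz": 0,"grip": 0}
    - {"dx": 0.4,"dy": 0,"dz": 0,"wx": 0,"wy": 0,"wz": 0,"grip": 0}
    - {"dx": 0.6,"dy": 0,"dz": 0,"wx": 0,"wy": 0,"wz": 0,"grip": 0}
    - {"dx": 0.8,"dy": 0,"dz": 0,"wx": 0,"wy": 0,"wz": 0,"grip": 0}
    - {"dx": 0.8,"dy": 0,"dz": 0,"wx": 0,"wy": 0,"wz": 0,"grip": 0}

```text
clock: 16.65
eef_pos: [0.6029, -0.2437, 0.0323]
tool_rot: [0.001, 1.0, 0.0, -0.0]
ft_force: [0.4, -0.1, -0.7]
grip_width: -0.0001
grasp_force: 0.0
```

Call:
arm_command:
  increments:
    - {"dx": 0.1,"dy": 0,"dz": 0,"wx": 0,"wy": 0,"wz": 0,"grip": 0}
    - {"dx": 0.2,"dy": 0,"dz": 0,"wx": 0,"wy": 0,"wz": 0,"grip": 0}
    - {"dx": 0.3,"dy": 0,"dz": 0,"wx": 0,"wy": 0,"wz": 0,"grip": 0}
    - {"dx": 0.4,"dy": 0,"dz": 0,"wx": 0,"wy": 0,"wz": 0,"grip": 0}
    - {"dx": 0.4,"dy": 0,"dz": 0,"wx": 0,"wy": 0,"wz": 0,"grip": 0}

```text
clock: 17.15
eef_pos: [0.5992, -0.2437, 0.0324]
tool_rot: [0.001, 1.0, -0.0, 0.0]
ft_force: [0.1, 0.6, 0.1]
grip_width: 0.0
grasp_force: 0.1
```

```bash
python3 -c "
from h import *
post();p=scenecheck()
cv2.imwrite('pics/s7.png',cv2.resize(p[130:280,250:450,::-1],None,fx=4,fy=4,interpolation=2))"
```

```text
post 78 [ 0.5294 -0.2438  0.1122] q -0.0
post scene 104 [ 0.5238 -0.2502  0.105 ] [ 0.519 -0.257  0.09 ] [ 0.535 -0.238  0.112]
head scene 4 [ 0.5831 -0.2573  0.0443] [ 0.582 -0.258  0.043] [ 0.585 -0.256  0.047]
```

View pics/s7.png

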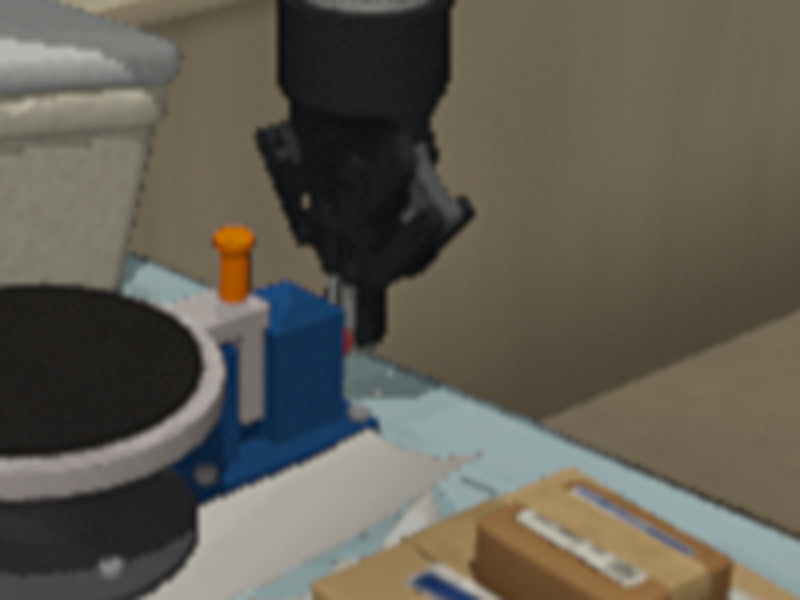

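The head is at (347,340) in the crop, almost on the sleeve. I push on until it resists firmly.

Call:
arm_command:
  increments:
    - {"dx": 0.1,"dy": 0,"dz": 0,"wx": 0,"wy": 0,"wz": 0,"grip": 0}
    - {"dx": 0.2,"dy": 0,"dz": 0,"wx": 0,"wy": 0,"wz": 0,"grip": 0}
    - {"dx": 0.3,"dy": 0,"dz": 0,"wx": 0,"wy": 0,"wz": 0,"grip": 0}
    - {"dx": 0.4,"dy": 0,"dz": 0,"wx": 0,"wy": 0,"wz": 0,"grip": 0}
    - {"dx": 0.4,"dy": 0,"dz": 0,"wx": 0,"wy": 0,"wz": 0,"grip": 0}

```text
clock: 17.75
eef_pos: [0.5992, -0.2437, 0.0329]
tool_rot: [0.0, 1.0, -0.0, 0.004]
ft_force: [9.2, 0.2, -4.6]
grip_width: -0.0004
grasp_force: 4.8
```

Call:
arm_command:
  increments:
    - {"dx": 0.2,"dy": 0,"dz": 0,"wx": 0,"wy": 0,"wz": 0,"grip": 0}
    - {"dx": 0.4,"dy": 0,"dz": 0,"wx": 0,"wy": 0,"wz": 0,"grip": 0}
    - {"dx": 0.4,"dy": 0,"dz": 0,"wx": 0,"wy": 0,"wz": 0,"grip": 0}

```text
clock: 18.05
eef_pos: [0.5992, -0.2436, 0.0334]
tool_rot: [-0.0, 1.0, -0.0, 0.008]
ft_force: [18.2, 1.2, -10.5]
grip_width: 0.0002
grasp_force: 9.1
```

Call:
arm_command:
  increments:
    - {"dx": -0.4,"dy": 0,"dz": 0,"wx": 0,"wy": 0,"wz": 0,"grip": 0}
    - {"dx": -1,"dy": 0,"dz": 0,"wx": 0,"wy": 0,"wz": 0,"grip": 0}
    - {"dx": -3,"dy": 0,"dz": 0,"wx": 0,"wy": 0,"wz": 0,"grip": 0}
    - {"dx": -5.5,"dy": 0,"dz": 0,"wx": 0,"wy": 0,"wz": 0,"grip": 0}
    - {"dx": -5.5,"dy": 0,"dz": -3,"wx": 0,"wy": 0,"wz": 0,"grip": 0}
    - {"dx": -5.5,"dy": 0,"dz": -8,"wx": 0,"wy": 0,"wz": 0,"grip": 0}
    - {"dx": -5.5,"dy": 0,"dz": -12,"wx": 0,"wy": 0,"wz": 0,"grip": 0}
    - {"dx": -5.5,"dy": 0,"dz": -12,"wx": 0,"wy": 0,"wz": 0,"grip": 0}

```text
clock: 18.85
eef_pos: [0.6495, -0.2452, 0.1604]
tool_rot: [0.001, 1.0, -0.002, 0.006]
ft_force: [0.1, -0.2, 0.8]
grip_width: 0.0002
grasp_force: 0.0
```

```bash
python3 - <<'E'
from h import *
post();p=scenecheck();p,d,c=cam("top");W=world(d,c);z0=np.load("top0.npz")
cv2.imwrite('pics/s8.png',cv2.resize(p[140:420,160:480,::-1],None,fx=2,fy=2,interpolation=2))
hsv=cv2.cvtColor(p,cv2.COLOR_RGB2HSV).astype(int)
m=((hsv[...,0]<8)|(hsv[...,0]>172))&(hsv[...,1]>120)&(abs(W[...,1]+.244)<.03)&(abs(W[...,0]-.6)<.05)&(W[...,2]>.03)
if m.any(): print("head top",m.sum(),W[m].mean(0),W[m].min(0),W[m].max(0))
m=(d>0)&(abs(W[...,2]-.097)<.006)&(abs(W[...,0]-.498)<.067)&(abs(W[...,1]+.49)<.078); print("parcel top z",np.median(W[m],0))
D=np.abs(p[300:410,270:395].astype(int)-z0["p"][300:410,270:395]).max(-1); print("pens changed px",(D>60).sum())
E
```

```text
post 73 [ 0.5295 -0.2425  0.1122] q -0.012
post scene 105 [ 0.5239 -0.2503  0.1056] [ 0.518 -0.256  0.09 ] [ 0.535 -0.238  0.111]
head scene 4 [ 0.5837 -0.2575  0.0449] [ 0.582 -0.258  0.043] [ 0.585 -0.256  0.047]
head top 30 [ 0.58500332 -0.24436731  0.05561818] [ 0.58195352 -0.25365214  0.04781071] [ 0.5877121  -0.23645722  0.05881959]
parcel top z [ 0.50051323 -0.49049585  0.09697266]
pens changed px 0
```

View pics/s8.png

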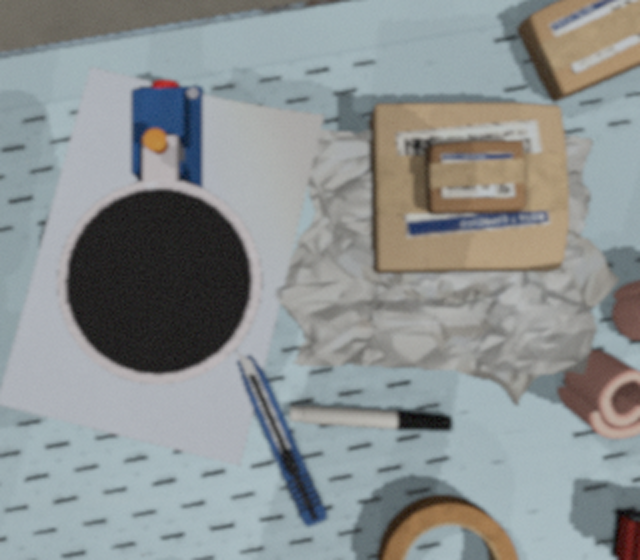

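The pin head is flush at the sleeve, at (165,85) in the crop. The disc is parked, the parcel lies flat on the carton, and the pens are unmoved.

```bash
python3 -c "
from h import *
print(job.job_done())"
```

```text
the job is handed in; nothing more can be done
None
```

The job is handed in at about 19 s of the 64 s: the parcel lies flat on the low carton, the turntable is parked against the stop, the pin's head is seated, the marker and knife are where they were, and the arm is clear of everything.

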